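Zero the slotted tester and hold a gauge blade in its slot

ROBOT

A 6-joint arm with a two-finger parallel gripper is mounted at the origin on a cart in front of the work surface, level with it; the furniture and walls round the work are solid. World frame = base frame: x ahead of the robot, y to its left, z up, the work surface at z = 0. Lengths are in mm, angles in degrees, forces in N, time in s.
With the tool pointing down it reaches from about 300 to 850 mm from the base axis. Payload 4.2 kg.
Tool frame: the origin (TCP) lies at the very end of the fingers, on their centre line; the grasp point (between the pads) lies 19 mm behind it (env.grasp_offset is the distance from the TCP to the grasp point, in mm); z points along the fingers, y is the line along which they close (so a half turn about z gives the same grasp; the last joint's range is limited). The gripper opens to 91 mm and grips with 3 to 60 N. Pads are 32 mm wide; open, the fingers measure 118 mm over their backs; the gripper's body (76 mm by 178 mm) begins 60 mm behind the grasp point.
Start: joints at [72.536, 18.312, 89.639, -0, 72.044, -1.146], TCP at [161.557, 551.854, 213.976] pointing down, gripper open.
Joint ranges: [-177.97, 177.97], [-48.28, 115.42], [12.27, 149.76], [-77.06, 257.06], [2.81, 150.46], [-146.56, 146.56]. Speed limits (degrees/s): [147.25, 147.25, 180, 180, 180, 180].

INTERFACE

Orientations are given as [roll, pitch, yaw] about the fixed x, y, z axes, in that order (R = Rz(yaw) Ry(pitch) Rx(roll)).
In Python, from workcell import env, eyes gives the robot as it stands.
- The arm moves only by the tool send_rows, never from a script. Its arguments are lists of equal length, an entry for each row: "grip": the opening, from -1 (shut) to 1 (fully open), so that 0 is half open; "xyz": the shift along the world's x, y, z in m, a list of three; "yaw": the turn about the world's z in degrees. A call has 1 to 8 rows; each row is the pose to reach, as a shift and turn from the pose commanded when the call began; what a row does not reach only later rows make up. A row lasts 1/12 s, in which the tool goes at most 41.7 mm and 7.16 degrees, less where a joint would pass 70% of its speed; a pose out of reach is approached as far as the arm can. A call with a gripper value outside its range is refused whole. The fingers move at their own pace and stop on an object; "grip_force" is the grip in N (left out, the last holds). Time passes only in rows, so rows that repeat a pose let the fingers close. It gives the time, the measured TCP pose, the force, the opening and the grip force at its end, in the units of the state.
- env.state(): the state, without advancing time (a new reading comes with each control period).
- eyes.grab_frame(name): name is "scene" or "top"; returns a dict with "frame" (480x640x3 uint8, red, green, blue), "fx", "fy", "cx", "cy" (pixels), "D" ([k1, k2, p1, p2, k3] as OpenCV has them; the pictures are not rectified), "pose" (4x4, takes a point from camera to world coordinates). Camera axes: x right, y down, z forward; pixel columns grow to the right and rows downward; lengths in mm; the calibration is good to about 2 mm. A picture is of the moment at which its call begins. There is no depth.
- env.job_done(): hands the job in; it is judged then, once.
The state is a dict: "time_s": time; "qpos": joint angles; "qvel": joint speeds; "effort": joint torques, N m; "ee_pos": TCP position; "ee_rot": TCP orientation; "force": force on the tool from outside, world axes, zero at the start; "torque": the same for the moment, N m; "gripper_width": finger opening in mm; "gripper_force": force on a finger pad.
Only numpy, scipy, OpenCV 4.12 (cv2) and the standard library are available. Lean on these libraries where they do the work, as an engineer would, in place of code of your own. Each camera call takes 0.05 s, during which the arm holds its last target. There are 200 camera calls.

TASK

Zero the slotted bench tester by pressing its round push button fully down and letting it come back up. Then take the gauge with the narrower blade out of the wooden stand and lower its blade upright through the slot in the tester's lid until about half of the blade is inside and its black head is still well clear of the lid; finish while holding it steady there, without letting go. Leave the gauge with the wider blade standing in its place in the stand.

Things in the scene. Friction and masses are not known exactly. Their poses are not given: they have to be found in the camera images.
- tester: Fixed grey bench tester, a housing 100 mm (its x) by 160 mm (its y), lid top 100 mm above the table, with a clear window low in its front (-x) face. Origin at the centre of its underside, z up. The slot is in the lid at its +y side, the push button on the lid at its -y side.
- slot (a point): Centre of the slot, level with the lid's top. A through opening 10 mm wide (x) and 58 mm long (y), 2 mm more than the blade both ways; axes as the tester's. A black bezel with 45 degree lead-in faces rises 6 mm above the lid and widens the mouth by 6 mm on each side. Lid 6 mm thick; the chamber below is empty between two coils 16 mm either side of the slot's middle plane; floor 94 mm below.
- zero_button_top (a point): Centre of the top face of the tester's black round push button, 28 mm across, on a grey housing on the lid. It is pressed straight down and springs back.
- zero_button (a joint): Travel of the push button in m: 0 released, 0.006 fully down (at about 4 N).
- stand: Fixed light wooden stand, 80 mm (its x) by 170 mm (its y), 36 mm high, with two open-topped pockets side by side along its y, centred 41 mm either side of its origin, each 11 mm by 76 mm with its floor 6 mm above the table. Origin at the centre of its underside, z up.
- gauge: Gauge with the narrower blade, loose, about 0.16 kg, upright in either pocket. Aluminium blade 8 mm thick (x), 56 mm wide (y), from the origin up to 75 mm; black head 14 mm thick (x): a bar 60 mm wide (y) from 75 to 87 mm, then a grip 40 mm wide up to 111 mm. Origin: centre of the blade's lower edge, z up along the blade. A half turn about z makes no difference.
- wide_gauge: The other gauge, in the other pocket: the same but with a blade 70 mm wide and a head bar 74 mm wide; too wide for the slot. Origin at the centre of the blade's lower edge, z up. It stays where it is.
There are look-alikes about, which are no part of the job. What is shaped like the gauge but purple is not meant.

How it is judged:
By the outcome, as a careful person would: the job done as asked, in the order asked, and still so for the second after the job is handed in, while the arm keeps its last pose, push and grip.
It also fails if it takes over 61 s, if anything falls off the work surface, if the arm or the gripper's body presses on something with over 40 N, if the wrist force passes 120 N, or if a joint passes its speed limit or range.

## Working session

There is one attempt and no reset: what is moved stays moved. The work goes in short steps, Python scripts to look and compute and a tool call to move; the robot and the scene stay as the last step left them, time stands still between calls to the robot, and variables do not carry over. Pictures are saved under pics/ and viewed, at most 13 in all, crops included, and the job is handed in when it is done.

Besides the shell and the picture viewer there is one more tool, called after "Emit:" as name(argument=value, ...) on one line, values as JSON. send_rows: Moves the arm, as the interface text tells. Its arguments: {"type":"object","properties":{"grip":{"type":"array"},"xyz":{"type":"array"},"yaw":{"type":"array"},"grip_force":{"type":"number"}},"required":["grip","xyz","yaw"]}

```bash
mkdir -p pics; cat > h.py <<'E'
import numpy as np, cv2, pickle
def save(names=("scene","top"),tag="a"):
    from workcell import env, eyes
    for n in names:
        d=eyes.grab_frame(n); pickle.dump(d,open(f"{n}_{tag}.pkl","wb"))
        cv2.imwrite(f"pics/{n}_{tag}.png",d["frame"][:,:,::-1])
def load(n,tag): return pickle.load(open(f"{n}_{tag}.pkl","rb"))
def K(d): return np.array([[d["fx"],0,d["cx"]],[0,d["fy"],d["cy"]],[0,0,1.]])
def ray(d,uv):
    p=cv2.undistortPoints(np.array(uv,float).reshape(-1,1,2),K(d),np.array(d["D"],float)).reshape(-1,2)
    P=np.array(d["pose"]); r=np.c_[p,np.ones(len(p))]@P[:3,:3].T
    return P[:3,3],r
def plane(d,uv,z):
    o,r=ray(d,uv); return o+r*((z-o[2])/r[:,2])[:,None]
def proj(d,X):
    P=np.linalg.inv(np.array(d["pose"])); 
    return cv2.projectPoints(np.array(X,float).reshape(-1,3),cv2.Rodrigues(P[:3,:3])[0],P[:3,3],K(d),np.array(d["D"],float))[0].reshape(-1,2)
def tri(d1,u1,d2,u2):
    A=[];b=[]
    for d,u in((d1,u1),(d2,u2)):
        o,r=ray(d,[u]); r=r[0]/np.linalg.norm(r[0]); M=np.eye(3)-np.outer(r,r); A.append(M); b.append(M@o)
    return np.linalg.lstsq(np.vstack(A),np.hstack(b),rcond=None)[0]
E
python3 - <<'E'
from h import *
save()
for n in("scene","top"):
    d=load(n,"a"); print(n,d["fx"],np.round(d["pose"],2).tolist())
from workcell import env
print(env.state(),env.grasp_offset)
E
```

```text
scene 574.4537124478198 [[-0.87, -0.38, 0.32, 257.06], [-0.49, 0.65, -0.57, 494.14], [0.01, -0.65, -0.76, 744.94], [0.0, 0.0, 0.0, 1.0]]
top 447.75061215345033 [[-0.03, -1.0, 0.07, 460.61], [-1.0, 0.03, 0.0, 30.67], [-0.01, -0.07, -1.0, 930.78], [0.0, 0.0, 0.0, 1.0]]
{'time_s': 0.1, 'qpos': array([ 7.25380886e+01,  1.83488507e+01,  8.96986151e+01, -1.28785333e-03,
        7.20445126e+01, -1.14492580e+00]), 'qvel': array([-0.01981151, -0.12130834, -0.17082705, -0.00429755,  0.07481357,
        0.06080917]), 'effort': array([-2.21678038e-04, -4.13333130e+01, -2.32513994e+01,  7.29122409e-02,
        4.20729700e-02, -6.92009053e-05]), 'ee_pos': array([161.40925099, 551.41413559, 213.20103789]), 'ee_rot': array([-1.79908015e+02, -6.13609745e-04,  1.63683412e+02]), 'force': array([-0.62833496,  0.46133066,  0.01735889]), 'torque': array([-0.01677511,  0.03500587,  0.04890619]), 'gripper_force': 0.0, 'gripper_width': 91.24496479272193} 18.8
```

View pics/scene_a.png

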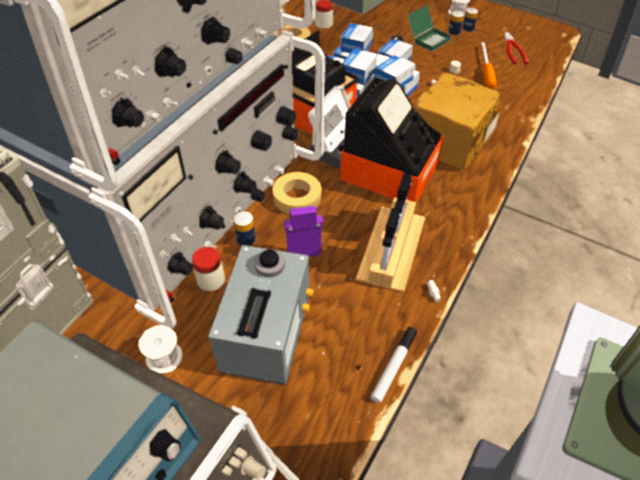

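View pics/top_a.png

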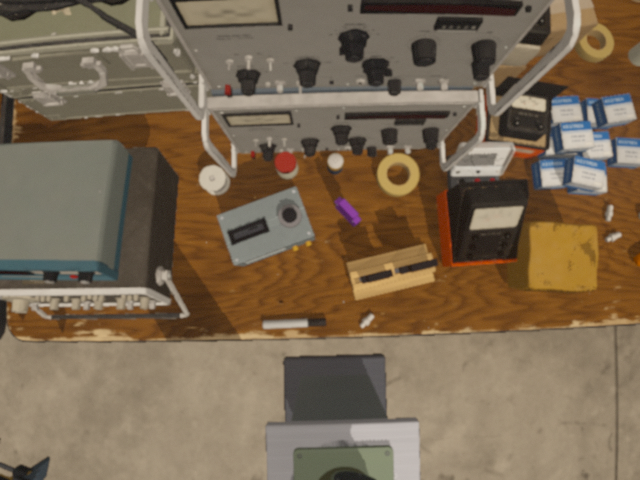

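Scene: tester with slot (255,312) and button (269,262), stand at (393,248) with two gauges and the purple look-alike at (303,230). Top: slot (247,231), button (290,214), gauges (377,275) and (416,266), purple (347,211). I'll enlarge the two gauges and the tester.

```bash
python3 - <<'E'
import cv2,numpy as np
t=cv2.imread("pics/top_a.png"); s=cv2.imread("pics/scene_a.png")
a=cv2.resize(t[180:310,210:450],None,fx=3.3,fy=3.3,interpolation=cv2.INTER_CUBIC)[:, :800]
cv2.imwrite("pics/c1.png",a)
b=cv2.resize(s[165:295,345:445],None,fx=4.5,fy=4.5,interpolation=cv2.INTER_CUBIC)
cv2.imwrite("pics/c2.png",b)
E
```

```text
(no output)
```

View pics/c1.png

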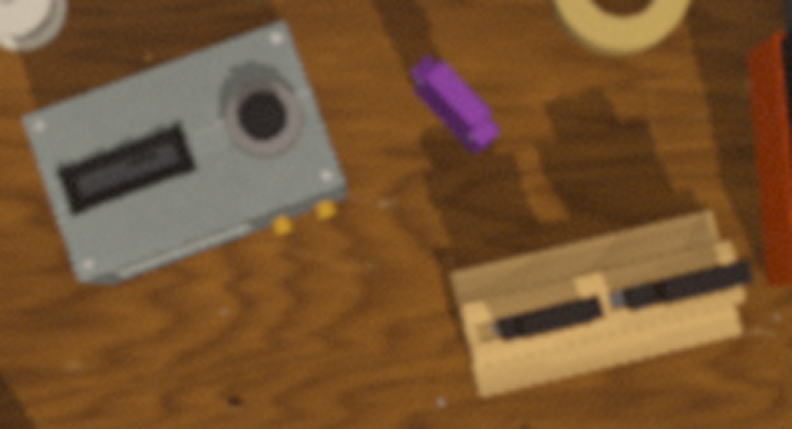

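View pics/c2.png

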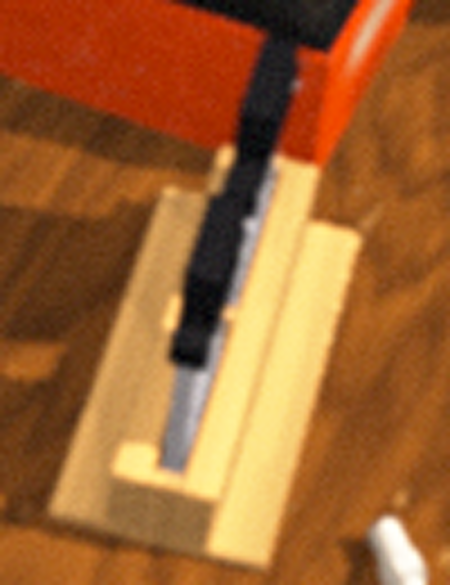

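The narrower gauge is the left one in the top picture (377,275), with a head bar of about 31 px. The right one at (416,266) has about 38 px, so it is the wide gauge. The purple one at (347,211) is a look-alike. Next I measure.

```bash
cat > m.py <<'E'
from h import *
def blobs(img,m,amin=30):
    n,l,s,c=cv2.connectedComponentsWithStats(m.astype(np.uint8))
    return [(l==i) for i in range(1,n) if s[i,4]>amin]
def rect(m):
    p=np.argwhere(m)[:,::-1].astype(np.float32); return cv2.minAreaRect(p)
E
python3 - <<'E'
from m import *
for n,boxes in (("top",{"g":(345,250,440,295),"bez":(224,214,272,248),"btn":(275,200,306,230),"lid":(215,185,318,268)}),("scene",{"g":(380,170,415,275),"bez":(236,284,276,340),"btn":(250,245,290,280)})):
    d=load(n,"a"); f=d["frame"].astype(int); v=f.max(2); sat=v-f.min(2)
    for k,(x0,y0,x1,y1) in boxes.items():
        M=np.zeros(v.shape,bool)
        if k=="lid": M[y0:y1,x0:x1]=((v>85)&(f[:,:,2]>=f[:,:,0]-6)&(sat<35))[y0:y1,x0:x1]
        else: M[y0:y1,x0:x1]=(v<65)[y0:y1,x0:x1]
        for b in blobs(f,M):
            r=rect(b); c=np.r_[cv2.boxPoints(r),[r[0]]]
            print(n,k,b.sum(),np.round(r[0],1),np.round(r[1],1))
            z={"g":100,"bez":106,"btn":125,"lid":100}[k]
            if n=="top": 
                p=plane(d,c,z)[:,:2]; e=p[1]-p[0],p[2]-p[1]; L=max(e,key=np.linalg.norm)
                print("  ",np.round(p[4],1),"sides",np.round([np.linalg.norm(q) for q in e],1),"yaw",round(np.degrees(np.arctan2(L[1],L[0]))-90,1),np.round(p[:4]).tolist())
E
```

```text
top g 197 [417.7 265.9] [ 5.3 38.3]
   [ 469.8 -147. ] sides [72.1  9.9] yaw -168.7 [[468.0, -111.0], [482.0, -181.0], [472.0, -183.0], [458.0, -113.0]]
top g 151 [375.8 276.2] [ 5.1 29.6]
   [453.3 -68. ] sides [55.   9.4] yaw -167.8 [[452.0, -40.0], [464.0, -94.0], [454.0, -96.0], [443.0, -42.0]]
top bez 429 [248.  230.9] [13.6 38.9]
   [543.9 166.6] sides [72.4 25.4] yaw -161.1 [[544.0, 205.0], [568.0, 137.0], [544.0, 128.0], [520.0, 197.0]]
top btn 146 [289.  214.5] [13. 12.]
   [569.6  88.2] sides [21.8 23.8] yaw 88.6 [[582.0, 99.0], [581.0, 77.0], [557.0, 78.0], [558.0, 99.0]]
top lid 45 [282.3 203.3] [ 5.9 17.8]
   [594.6 102.1] sides [33.4 11.1] yaw -143.8 [[589.0, 119.0], [609.0, 92.0], [600.0, 85.0], [580.0, 112.0]]
scene g 661 [398.3 207.4] [13.8 80.4]
scene bez 633 [253.6 312.7] [19.3 50.9]
scene btn 256 [268.5 257.5] [17. 17.]
```

```bash
python3 - <<'E'
from m import *
t,s=load("top","a"),load("scene","a")
print("btn",tri(t,(289,214.5),s,(268.5,257)))
print("bez",tri(t,(248,230.9),s,(254.5,312.5)))
print("handle bottom",tri(t,(236,175),s,(170,318)))
for uv in((130,215),(165,290)):
  for z in(50,100,150,200,250,300):
    p=plane(s,[uv],z); print(uv,z,np.round(p[0]),np.round(proj(t,p)[0]))
# gauge: project model estimates
for h,c,yaw,w in(("n",(453.3,-68),12,30),("w",(469.8,-147),12,37)):
    a=np.radians(yaw); Y=np.array([-np.sin(a),np.cos(a)])
    for z in(81,93): print(h,z,[np.round(proj(q,[[*(np.array(c)+k*w*Y),z]])[0],1).tolist() for q in(t,s) for k in(1,-1)])
img=cv2.resize(t["frame"][60:300,150:470,::-1],None,fx=2.5,fy=2.5,interpolation=cv2.INTER_CUBIC); cv2.imwrite("pics/c3.png",img)
E
```

```text
btn [570.76918567  88.81536129 117.76758953]
bez [544.04511079 167.28281828 100.05663874]
handle bottom [670.76055183 203.91356338  34.2376681 ]
(130, 215) 50 [857.  87.  50.] [289.  81.]
(130, 215) 100 [814. 117. 100.] [273.  91.]
(130, 215) 150 [771. 146. 150.] [254. 104.]
(130, 215) 200 [728. 175. 200.] [232. 118.]
(130, 215) 250 [685. 204. 250.] [208. 134.]
(130, 215) 300 [641. 234. 300.] [180. 153.]
(165, 290) 50 [705. 177.  50.] [246. 154.]
(165, 290) 100 [672. 200. 100.] [230. 164.]
(165, 290) 150 [640. 223. 150.] [212. 176.]
(165, 290) 200 [608. 245. 200.] [191. 189.]
(165, 290) 250 [576. 268. 250.] [168. 204.]
(165, 290) 300 [544. 291. 300.] [141. 221.]
n 81 [[359.3, 279.9], [389.9, 272.3], [385.1, 247.6], [394.1, 219.9]]
n 93 [[359.8, 280.0], [390.9, 272.3], [385.9, 242.4], [394.9, 214.7]]
w 81 [[396.9, 270.8], [434.2, 261.5], [396.2, 213.9], [406.0, 183.5]]
w 93 [[398.0, 270.7], [435.8, 261.3], [397.0, 208.7], [406.8, 178.3]]
```

View pics/c3.png

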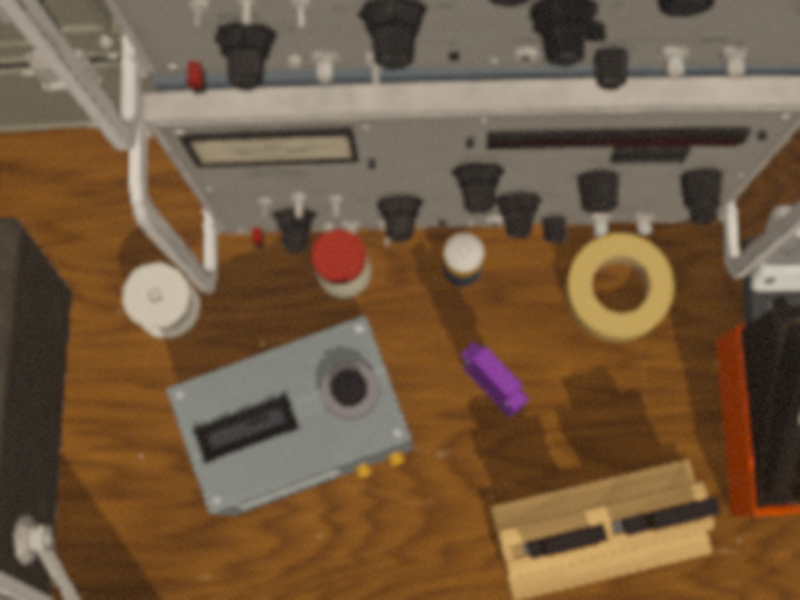

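Crop: the button is at (350,387), the slot at (245,427), and the rack handles stay at x≈670, clear of the gripper. I start along the front, away from the left instrument, with the fingers shutting for the press.

Emit:
send_rows(grip=[-1,-1,-1,-1,-1,-1,-1,-1], xyz=[[0.01,-0.04,0],[0.02,-0.08,0],[0.03,-0.12,0],[0.04,-0.16,0],[0.05,-0.2,0],[0.06,-0.235,0],[0.066,-0.265,0],[0.068,-0.292,0]], yaw=[0,0,0,0,0,0,0,0])

```text
time_s: 0.77
ee_pos: [229.6, 257.7, 213.7]
ee_rot: [-180.0, 0.0, 163.6]
force: [0.3, -0.8, 0.6]
gripper_width: 40.6
gripper_force: 0.0
```

Emit:
send_rows(grip=[-1,-1,-1,-1,-1,-1,-1,-1], xyz=[[0.02,-0.035,0],[0.04,-0.07,0],[0.06,-0.1,0],[0.08,-0.135,0],[0.1,-0.165,0],[0.13,-0.172,0],[0.165,-0.172,0],[0.2,-0.172,0]], yaw=[0,0,0,0,0,0,0,0])

```text
time_s: 1.43
ee_pos: [430.6, 86.5, 213.9]
ee_rot: [180.0, -0.0, 163.5]
force: [0.6, 0.6, 0.8]
gripper_width: 0.4
gripper_force: 0.0
```

Emit:
send_rows(grip=[-1,-1,-1,-1,-1,-1,-1,-1], xyz=[[0.035,0,0],[0.07,0,0],[0.1,0,-0.01],[0.12,0,-0.025],[0.14,0,-0.045],[0.14,0,-0.064],[0.14,0,-0.064],[0.14,0,-0.064]], yaw=[0,0,0,0,0,0,0,0])

```text
time_s: 2.1
ee_pos: [568.5, 87.7, 148.7]
ee_rot: [-179.9, -0.2, 163.7]
force: [0.2, -0.4, 0.6]
gripper_width: 0.3
gripper_force: 0.0
```

```bash
python3 - <<'E'
from h import *
save(("scene",),"b"); d=load("scene","b")
print(proj(d,[[568.5,87.7,148.7],[570.8,88.8,118]]))
cv2.imwrite("pics/c4.png",cv2.resize(d["frame"][180:340,190:350,::-1],None,fx=3.7,fy=3.7,interpolation=cv2.INTER_CUBIC))
E
```

```text
[[269.04461309 242.83827845]
 [268.62468828 256.90050034]]
```

View pics/c4.png

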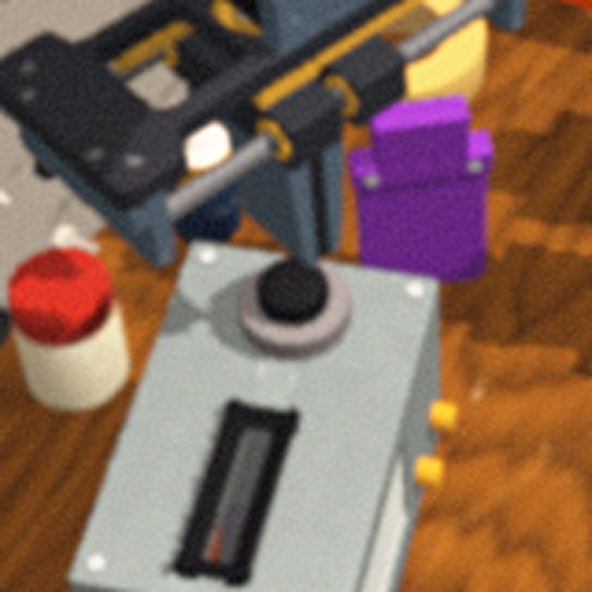

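The crop shows the shut fingertips at about (305,245), just above the button at (292,290). Pressing down in small steps.

Emit:
send_rows(grip=[-1,-1,-1,-1,-1,-1,-1,-1], xyz=[[0,0,-0.01],[0,0,-0.02],[0,0,-0.024],[0,0,-0.026],[0,0,-0.028],[0,0,-0.03],[0,0,-0.03],[0,0,-0.03]], yaw=[0,0,0,0,0,0,0,0])

```text
time_s: 2.82
ee_pos: [569.4, 87.9, 120.3]
ee_rot: [180.0, -0.0, 163.7]
force: [-0.7, 0.1, 1.6]
gripper_width: 0.5
gripper_force: 1.0
```

Emit:
send_rows(grip=[-1,-1,-1,-1,-1,-1], xyz=[[0,0,-0.001],[0,0,-0.002],[0,0,-0.003],[0,0,-0.004],[0,0,-0.004],[0,0,-0.004]], yaw=[0,0,0,0,0,0])

```text
time_s: 3.32
ee_pos: [569.7, 87.9, 116.3]
ee_rot: [180.0, 0.0, 163.7]
force: [-2.2, -0.4, 3.7]
gripper_width: 0.2
gripper_force: 2.4
```

Emit:
send_rows(grip=[-1,-1,-1,-1,-1,-1], xyz=[[0,0,-0.001],[0,0,-0.002],[0,0,-0.003],[0,0,-0.003],[0,0,-0.003],[0,0,-0.003]], yaw=[0,0,0,0,0,0])

```text
time_s: 3.82
ee_pos: [569.8, 87.9, 116.0]
ee_rot: [179.9, 0.1, 163.7]
force: [-5.9, -1.1, 19.5]
gripper_width: 0.1
gripper_force: 9.6
```

The button bottomed: it stopped moving at z 116 and the force rose to 19.5 N. Releasing it and going up, then over to the stand while turning the tool.

Emit:
send_rows(grip=[-1,-1,-1,-1,-1,-1,-1,-1], xyz=[[0,0,0.005],[0,0,0.01],[0,0,0.02],[0,0,0.04],[0,0,0.07],[0,0,0.1],[0,0,0.1],[0,0,0.1]], yaw=[0,0,0,0,0,0,0,0])

```text
time_s: 4.48
ee_pos: [570.9, 88.0, 214.8]
ee_rot: [179.9, 0.2, 163.7]
force: [-1.1, -0.5, -1.1]
gripper_width: 0.4
gripper_force: 0.0
```

Emit:
send_rows(grip=[-1,-1,-0.5,0,0,0,0,0], xyz=[[-0.03,-0.01,0],[-0.06,-0.03,0],[-0.09,-0.06,0],[-0.105,-0.09,0],[-0.116,-0.12,0],[-0.116,-0.14,0],[-0.116,-0.156,0],[-0.116,-0.156,0]], yaw=[-7,-14,-21,-28,-35,-42,-49,-54])

```text
time_s: 5.15
ee_pos: [452.6, -70.6, 211.7]
ee_rot: [-179.9, 0.0, 109.2]
force: [-0.6, 0.9, -0.3]
gripper_width: 37.7
gripper_force: 0.0
```

Emit:
send_rows(grip=[0,0,0,0,0], xyz=[[0,0,-0.01],[0,0,-0.025],[0,0,-0.045],[0,0,-0.063],[0,0,-0.063]], yaw=[-5,-7.7,-7.7,-7.7,-7.7])

```text
time_s: 5.57
ee_pos: [450.1, -67.6, 145.7]
ee_rot: [-179.5, -0.2, 102.0]
force: [-0.9, 0.0, -0.2]
gripper_width: 45.7
gripper_force: 0.0
```

```bash
python3 - <<'E'
from h import *
from workcell import env
save(("scene","top"),"c"); d=load("scene","c")
st=env.state(); print(st["ee_pos"],st["ee_rot"],st["gripper_width"],st["qpos"],st["force"])
a=cv2.resize(d["frame"][150:300,330:450,::-1],None,fx=3.6,fy=3.6,interpolation=cv2.INTER_CUBIC)
b=cv2.resize(d["frame"][230:350,210:310,::-1],None,fx=3.6,fy=3.6,interpolation=cv2.INTER_CUBIC)
o=np.zeros((540,792,3),np.uint8);o[:,:432]=a;o[:432,432:]=b[:432,:360]
cv2.imwrite("pics/c5.png",o)
E
```

```text
[452.79809825 -68.03301099 149.01425649] [-1.79846377e+02 -6.35721353e-02  1.01979908e+02] 45.49335643510322 [-9.98505909e+00  1.11264034e+01  1.09861970e+02  1.74228957e-03
  5.91778774e+01 -2.19659468e+01] [-0.60512153 -0.59352581 -0.26406282]
```

View pics/c5.png

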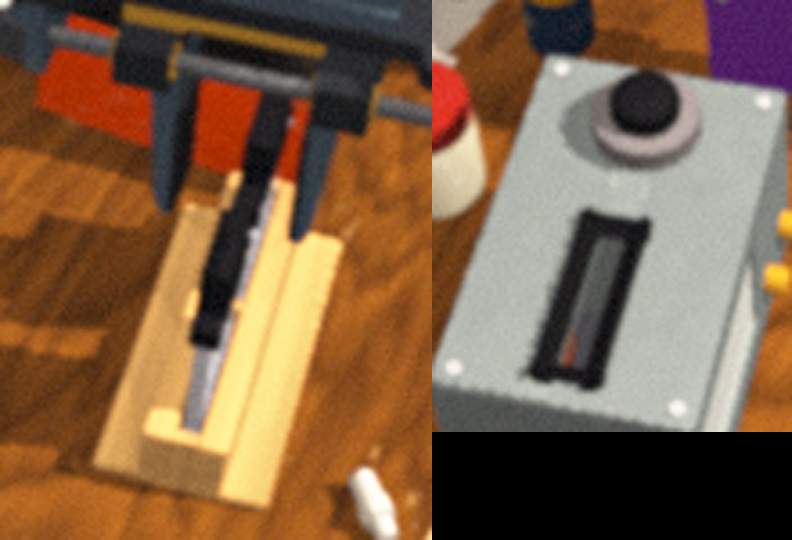

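The fingers (crop (175,200) and (310,230)) straddle the narrow gauge's head, and the button is back up. Lowering to the grip.

Emit:
send_rows(grip=[0,0,0,0,0,0,0], xyz=[[0,0,-0.012],[0,0,-0.024],[0,0,-0.036],[0,0,-0.048],[0,0,-0.058],[0,0,-0.063],[0,0,-0.063]], yaw=[0,0,0,0,0,0,0])

```text
time_s: 6.25
ee_pos: [453.5, -68.1, 86.8]
ee_rot: [-180.0, -0.0, 102.0]
force: [-0.3, 0.0, -0.0]
gripper_width: 45.2
gripper_force: 0.0
```

Emit:
send_rows(grip=[-0.3,-0.6,-0.8,-1,-1,-1,-1,-1], xyz=[[0,0,0],[0,0,0],[0,0,0],[0,0,0],[0,0,0],[0,0,0],[0,0,0],[0,0,0]], yaw=[0,0,0,0,0,0,0,0], grip_force=30)

```text
time_s: 6.92
ee_pos: [453.8, -68.2, 87.3]
ee_rot: [180.0, 0.0, 102.0]
force: [-0.9, -0.3, 3.3]
gripper_width: 13.9
gripper_force: 30.0
```

Gripped, opening 13.9 mm. Lifting out and carrying it above the slot.

Emit:
send_rows(grip=[-1,-1,-1,-1,-1,-1,-1,-1], xyz=[[0,0,0.008],[0,0,0.018],[0,0,0.035],[0,0,0.06],[0,0,0.09],[0,0,0.12],[0,0,0.145],[0,0,0.145]], yaw=[0,0,0,0,0,0,0,0])

```text
time_s: 7.58
ee_pos: [456.3, -68.6, 237.3]
ee_rot: [179.4, 0.2, 102.0]
force: [2.1, 0.4, -0.8]
gripper_width: 13.6
gripper_force: 30.0
```

Emit:
send_rows(grip=[-1,-1,-1,-1,-1,-1,-1,-1], xyz=[[0.008,0.02,0],[0.02,0.055,0],[0.035,0.09,0],[0.05,0.125,0],[0.065,0.16,0],[0.078,0.195,0],[0.087,0.22,0],[0.091,0.235,0]], yaw=[1,2,3,4,5,6,6.8,6.8])

```text
time_s: 8.25
ee_pos: [544.8, 169.6, 230.5]
ee_rot: [-179.9, -0.0, 108.9]
force: [-0.3, 0.1, -0.3]
gripper_width: 14.0
gripper_force: 30.0
```

Emit:
send_rows(grip=[-1,-1,-1,-1], xyz=[[0,0,-0.01],[0,0,-0.02],[0,0,-0.025],[0,0,-0.025]], yaw=[0,0,0,0])

```text
time_s: 8.58
ee_pos: [542.8, 165.0, 204.8]
ee_rot: [-179.7, 0.0, 108.7]
force: [-0.4, 0.0, -0.7]
gripper_width: 13.9
gripper_force: 30.0
```

```bash
python3 - <<'E'
from h import *
from workcell import env
save(("scene","top"),"d"); d=load("scene","d"); a=load("scene","a")
st=env.state(); p=st["ee_pos"]; print(p,st["ee_rot"],st["gripper_width"],st["force"])
def C(c,yaw,z,hx,hy):
    t=np.radians(yaw); R=np.array([[np.cos(t),-np.sin(t)],[np.sin(t),np.cos(t)]])
    return np.c_[np.array([[hx,hy],[hx,-hy],[-hx,-hy],[-hx,hy]])@R.T+c,np.full(4,z)]
b=C(p[:2],st["ee_rot"][2]-90,p[2]+18.8-99,4,28)   # expected blade lower corners
s=C((544,167),18.8,106,11,35)
print(np.round(proj(d,b),1).tolist(),np.round(proj(d,s),1).tolist())
x0,y0,f=205,215,6
im=cv2.resize(d["frame"][y0:y0+100,x0:x0+120,::-1],None,fx=f,fy=f,interpolation=cv2.INTER_CUBIC)
for q,col in((b,(0,0,255)),(s,(0,255,0))):
    for u in proj(d,q): cv2.circle(im,tuple(int(v) for v in ((u-[x0,y0]+.5)*f)),3,col,1)
cv2.imwrite("pics/c6.png",im)
E
```

```text
[544.07022823 165.48328311 206.66575883] [-1.79938723e+02  1.09245888e-02  1.08684770e+02] 13.537251647966972 [-0.04463138 -0.19965991 -0.97158535]
[[244.4, 317.4], [255.9, 282.8], [261.7, 283.8], [250.4, 318.5]] [[238.7, 330.4], [252.9, 287.7], [268.4, 290.3], [255.0, 333.4]]
```

View pics/c6.png

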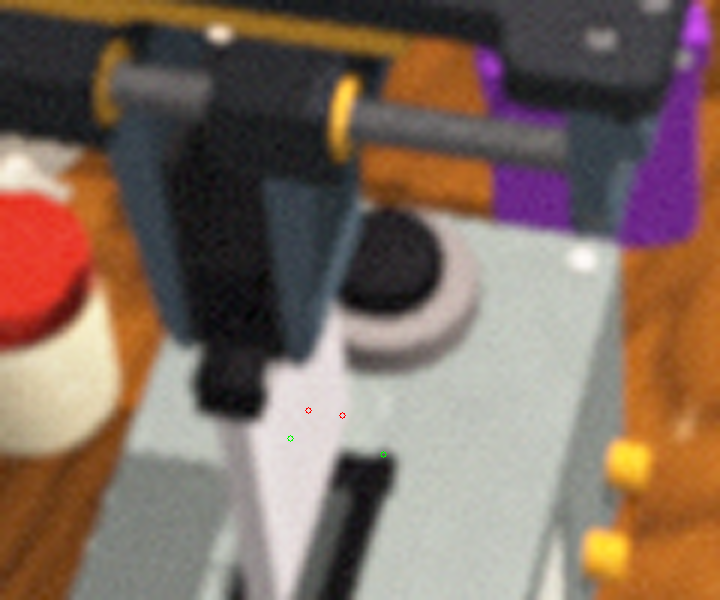

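The crop ends too high: the head is at (235,380) and the blade runs out of the frame below. One lower crop is needed.

```bash
python3 - <<'E'
from h import *
d=load("scene","d")
x0,y0,f=215,270,9
im=cv2.resize(d["frame"][y0:y0+66,x0:x0+80,::-1],None,fx=f,fy=f,interpolation=cv2.INTER_CUBIC)
for q,col in(([[244.4,317.4],[255.9,282.8],[261.7,283.8],[250.4,318.5]],(0,0,255)),([[238.7,330.4],[252.9,287.7],[268.4,290.3],[255.0,333.4]],(0,255,0))):
    for u in q: cv2.circle(im,tuple(int(v) for v in ((np.array(u)-[x0,y0]+.5)*f)),4,col,1)
cv2.imwrite("pics/c7.png",im)
E
```

```text
(no output)
```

View pics/c7.png

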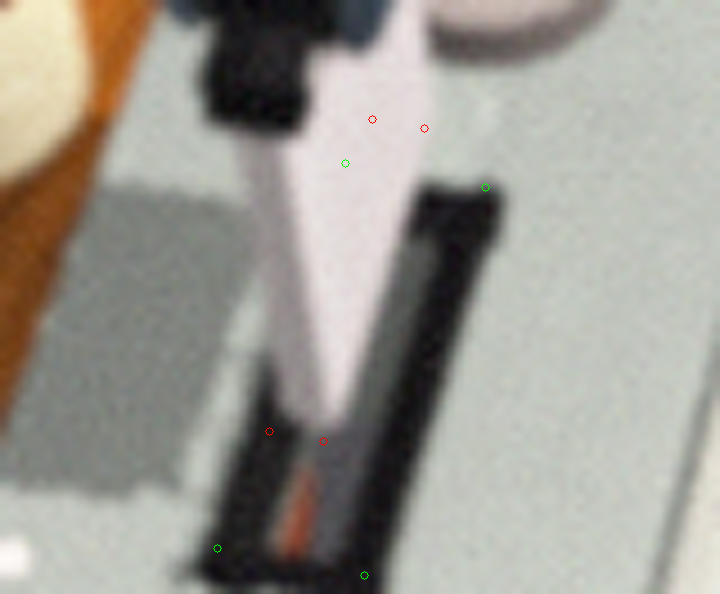

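```bash
python3 - <<'E'
from h import *
d=load("scene","d"); a=load("scene","a")
def C(c,yaw,z,hx,hy):
    t=np.radians(yaw); R=np.array([[np.cos(t),-np.sin(t)],[np.sin(t),np.cos(t)]])
    return np.c_[np.array([[hx,hy],[hx,-hy],[-hx,-hy],[-hx,hy]])@R.T+c,np.full(4,z)]
f=lambda q:np.round((proj(d,q)-[215,270]+.5)*9).tolist()
print("slot z100",f(C((544,167.),18.8,100,5,29)))
print("slot z94",f(C((544,167.),18.8,94,5,29)))
print("outer? z100",f(C((544,167.),18.8,100,13,37)))
for z in(125.4,128):
    o=plane(d,np.array([[285,412],[335,425]])/9+[214.5,269.5],z); print("blade +y lower corners",z,np.round(o,1).tolist())
print("expected",np.round(C((544.07,165.5),18.7,125.4,4,28)[[0,3]],1).tolist())
# slot opening from frame, at z=100
print("slot corners meas(-x+y,+x+y,-x-y)",np.round(plane(d,np.array([[345,555],[268,550],[440,240]])/9+[214.5,269.5],100),1).tolist(),np.round(C((544,167.),18.8,100,5,29),1).tolist())
E
```

```text
slot z100 [[273.0, 543.0], [377.0, 224.0], [440.0, 235.0], [339.0, 555.0]]
slot z94 [[277.0, 564.0], [380.0, 247.0], [443.0, 257.0], [343.0, 576.0]]
outer? z100 [[205.0, 579.0], [340.0, 174.0], [504.0, 201.0], [378.0, 610.0]]
blade +y lower corners 125.4 [[539.2, 188.9, 125.4], [531.8, 187.1, 125.4]]
blade +y lower corners 128 [[538.0, 190.2, 128.0], [530.6, 188.4, 128.0]]
expected [[538.9, 193.3, 125.4], [531.3, 190.7, 125.4]]
slot corners meas(-x+y,+x+y,-x-y) [[529.1, 192.5, 100.0], [539.3, 197.5, 100.0], [548.1, 138.7, 100.0]] [[539.4, 196.1, 100.0], [558.1, 141.2, 100.0], [548.6, 137.9, 100.0], [529.9, 192.8, 100.0]]
```

The slot estimate holds to about 0.7 mm. The blade sits about 4 mm toward -y in the grip, so I correct for that, let the arm settle and check again.

Emit:
send_rows(grip=[-1,-1,-1,-1,-1,-1,-1,-1], xyz=[[-0.0023,0.0036,0],[-0.0023,0.0036,-0.004],[-0.0023,0.0036,-0.008],[-0.0023,0.0036,-0.01],[-0.0023,0.0036,-0.01],[-0.0023,0.0036,-0.01],[-0.0023,0.0036,-0.01],[-0.0023,0.0036,-0.01]], yaw=[0,0,0,0,0,0,0,0])

```text
time_s: 9.35
ee_pos: [542.4, 170.5, 197.1]
ee_rot: [180.0, 0.0, 108.8]
force: [0.2, -0.2, -1.6]
gripper_width: 14.2
gripper_force: 30.0
```

```bash
python3 - <<'E'
from h import *
from workcell import env
save(("scene",),"e"); d=load("scene","e")
st=env.state(); p=st["ee_pos"]; print(p,st["ee_rot"])
def C(c,yaw,z,hx,hy):
    t=np.radians(yaw); R=np.array([[np.cos(t),-np.sin(t)],[np.sin(t),np.cos(t)]])
    return np.c_[np.array([[hx,hy],[hx,-hy],[-hx,-hy],[-hx,hy]])@R.T+c,np.full(4,z)]
x0,y0,f=215,270,9
im=cv2.resize(d["frame"][y0:y0+66,x0:x0+80,::-1],None,fx=f,fy=f,interpolation=cv2.INTER_CUBIC)
b=C((544,167),18.8,p[2]-81.3,4,28); s=C((544,167),18.8,100,5,29)
print(b,"\n",p[2]-81.3)
for q,col in((b,(0,0,255)),(s,(0,255,0))):
    for u in proj(d,q): cv2.circle(im,tuple(int(v) for v in ((u-[x0,y0]+.5)*f)),4,col,1)
cv2.imwrite("pics/c8.png",im)
E
```

```text
[542.36805773 170.4953641  197.11543731] [1.79978786e+02 1.17709794e-03 1.08783877e+02]
[[538.76315757 194.79524206 115.81543731]
 [556.81003651 141.7828835  115.81543731]
 [549.23684243 139.20475794 115.81543731]
 [531.18996349 192.2171165  115.81543731]] 
 115.81543730991406
```

View pics/c8.png

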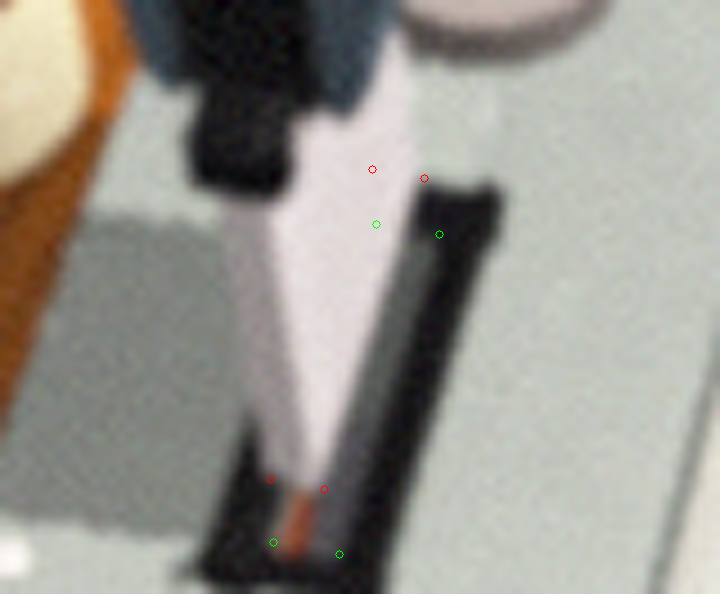

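The blade corners (268,478) and (318,488) match the target marks to within 1 mm. Lowering in steps and watching the force.

Emit:
send_rows(grip=[-1,-1,-1,-1,-1,-1,-1,-1], xyz=[[-0.0005,0,-0.004],[-0.0005,0,-0.008],[-0.0005,0,-0.011],[-0.0005,0,-0.014],[-0.0005,0,-0.017],[-0.0005,0,-0.02],[-0.0005,0,-0.022],[-0.0005,0,-0.022]], yaw=[0,0,0,0,0,0,0,0])

```text
time_s: 10.07
ee_pos: [541.8, 170.4, 174.5]
ee_rot: [-180.0, 0.0, 108.8]
force: [-0.0, -0.6, -1.9]
gripper_width: 13.5
gripper_force: 30.0
```

No contact force, and the blade edge is already below the lid top. Continuing to half depth.

Emit:
send_rows(grip=[-1,-1,-1,-1,-1,-1,-1,-1], xyz=[[0,0,-0.004],[0,0,-0.008],[0,0,-0.013],[0,0,-0.018],[0,0,-0.023],[0,0,-0.028],[0,0,-0.031],[0,0,-0.031]], yaw=[0,0,0,0,0,0,0,0])

```text
time_s: 10.73
ee_pos: [541.7, 170.3, 143.1]
ee_rot: [-180.0, 0.0, 108.8]
force: [1.1, -1.7, -1.3]
gripper_width: 14.1
gripper_force: 30.0
```

Emit:
send_rows(grip=[-1,-1,-1,-1,-1,-1,-1,-1], xyz=[[0,0,0],[0,0,0],[0,0,0],[0,0,0],[0,0,0],[0,0,0],[0,0,0],[0,0,0]], yaw=[0,0,0,0,0,0,0,0])

```text
time_s: 11.4
ee_pos: [541.7, 170.4, 144.1]
ee_rot: [180.0, 0.0, 108.8]
force: [0.0, -1.3, -0.5]
gripper_width: 13.8
gripper_force: 30.0
```

```bash
python3 - <<'E'
from h import *
from workcell import env
save(("scene",),"f"); d=load("scene","f")
st=env.state(); print(st["ee_pos"],st["force"],st["gripper_width"])
a=cv2.resize(d["frame"][230:350,210:320,::-1],None,fx=4,fy=4,interpolation=cv2.INTER_CUBIC)
b=cv2.resize(d["frame"][160:280,360:440,::-1],None,fx=4,fy=4,interpolation=cv2.INTER_CUBIC)
cv2.imwrite("pics/c9.png",np.hstack([a,b]))
E
```

```text
[541.72792951 170.38422579 144.09825356] [ 0.81162377 -1.42699279 -1.4939702 ] 13.971361022292294
```

View pics/c9.png

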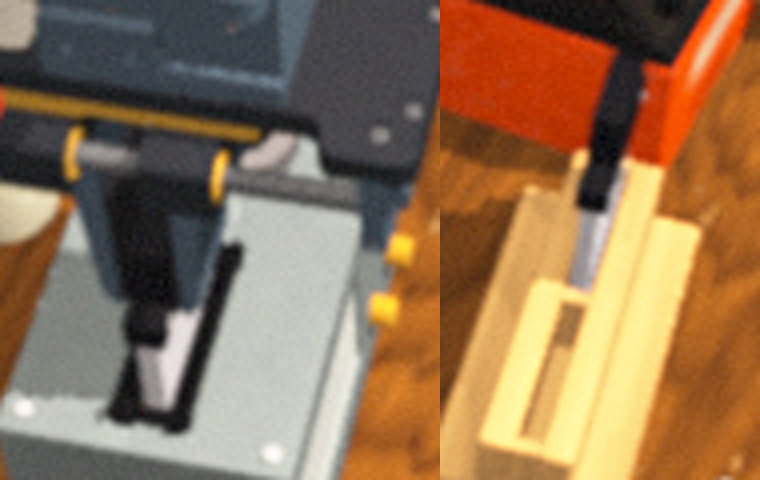

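The blade is in the slot at (165,395), about half in with the head clear. The wide gauge still stands in the stand (600,200), and the narrow pocket is empty. Handing in.

```bash
python3 -c "
from workcell import env
print(env.job_done())"
```

```text
the job is handed in; nothing more can be done
None
```

I zeroed the tester with one full button press and release. The arm now holds the narrow gauge upright in the slot, about half its blade inside and its head clear of the lid. The wide gauge was left standing in the stand, and the job is handed in.

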